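# Dress the set and keep the camera focused

## Robot

A 7-joint arm with a two-finger parallel gripper is mounted at the origin on the work surface. World frame = base frame: x ahead of the robot, y to its left, z up, the work surface at z = 0. Lengths are in m, angles in rad, forces in N, time in s.
With the tool pointing down it reaches from about 0.425 to 0.875 m from the base axis. Payload 8.4 kg.
Tool frame: the origin (TCP) lies between the finger pads; the fingertips stand 17 mm ahead of it and the grasp point (between the pads) lies 2 mm behind it; z points along the fingers, y is the line along which they close (so a half turn about z gives the same grasp; the last joint's range is limited). The gripper opens to 87 mm and grips with 3 to 60 N. Pads are 19 mm wide; open, the fingers measure 117 mm over their backs; the gripper's body (75 mm by 190 mm) begins 51 mm behind the grasp point.
Start: joints at [1.06, 0.333, 0.04, 1.465, -0.013, 1.343, -0.059], TCP at [0.26, -0.596, 0.24] pointing down, gripper open.
Joint ranges: [-2.58, 2.58], [-0.38, 2.09], [-1.3, 1.39], [0.25, 2.4], [-1.5, 4.64], [0.08, 2.09], [-2.65, 2.65]. Speed limits (rad/s): [2.22, 2.22, 2.79, 2.79, 3.14, 3.14, 3.14].

## Interface

Orientations are given as a unit quaternion [w, x, y, z].
In Python, from station import manip gives the robot as it stands.
- The arm moves only by the tool send_rows, never from a script. Its argument "commands" is a list of rows, each a list of 3 entries, a list of its own where there are three numbers: the shift along the tool's x, y, z each as a share of 8 cm, from -1 to 1, then the turn, a rotation vector about the tool's x, y, z each as a share of 90 degrees, from -1 to 1, then the opening, from -1 (shut) to 1 (fully open). In form: [[[tx, ty, tz], [wx, wy, wz], grip], ...]. A call has 1 to 8 rows; each row is the pose to reach, as a shift and turn from the pose commanded when the call began, along the tool's axes at that moment; what a row does not reach only later rows make up. A row lasts 1/10 s, in which the tool goes at most 50 mm and 8.59 degrees, less where a joint would pass 70% of its speed; a pose out of reach is approached as far as the arm can. A call with a number of a shift or a turn outside -1 to 1 is refused whole. A call with a gripper value outside its range is refused whole. The fingers move at their own pace and stop on an object; "newtons" is the grip in N (left out, the last holds). Time passes only in rows, so rows that repeat a pose let the fingers close. It gives the time, the measured TCP pose, the force, the opening and the grip force at its end, in the units of the state.
- manip.read_state(): the state, without advancing time (a new reading comes with each control period).
- manip.read_camera(name): name is "scene" or "top" or "wrist"; returns the picture (420x560x3 uint8, blue, green, red); there is no depth.
- manip.calibration(name): a dict with "fovy" (degrees; the focal length in pixels is half the picture's height over the tangent of half this angle, whatever the lens; pixels are square), "cx", "cy" (the principal point, pixels), "dist_coeffs" ([k1, k2, p1, p2, k3] as OpenCV has them; the pictures are not rectified), "camera_from_world" (4x4, takes a point from world to camera coordinates); the wrist camera has in their place "T_tool_cam" (4x4, takes a point from camera to tool coordinates, whose origin is the TCP and whose axes are the flange's). Camera axes: x right, y up, looking along -z (the intrinsics and any distortion apply to the point x, -y, -z); pixel columns grow to the right and rows downward; lengths in m; the calibration is good to about 2 mm. A picture is of the moment at which its call begins: read the wrist's pose just before it. calibration takes no time and is no camera call.
- manip.finish_job(): hands the job in; it is judged then, once.
Trained networks look in the newest picture that a camera, given by its name, has taken for a name from the list of things; names that differ only in an ending like _2 or _b are one class to them, and where a whole thing is asked for, a point or a joint stands for the part that bears it (a point fixed in the world has none). Each returns a list of dicts, best first, with "conf" (0 to 1); they miss things now and then, are a little off and sometimes report something else, mostly with a low value. They report only what shows in the picture. A call takes as long as a camera call. They do not tell look-alikes from the thing itself.
- manip.recognise(camera, label): "location" ([column, row] as shares, 0 to 1, of the picture: columns of its width, rows of its height, amid what is visible of it).
The state is a dict: "clock": time; "joint_positions": joint angles; "qvel": joint speeds; "tau": joint torques, N m; "tcp_pos": TCP position; "eef_rot": TCP orientation; "contact_force": force on the tool from outside, world axes, zero at the start; "moment": the same for the moment, N m; "gripper_width": finger opening in m; "grasp_force": force on a finger pad.
Only numpy, scipy, OpenCV 4.12 (cv2) and the standard library are available. Lean on these libraries where they do the work, as an engineer would, in place of code of your own. Each camera call takes 0.05 s, during which the arm holds its last target. There are 200 camera calls.

## Task

The shot still lacks its fruit: take the orange clementine from the fruit board and lower it gently into the deep white crock, without dropping it or squashing it against the bottom, and let go of it there. Then press the red pad of the camera's pedal switch about half-way down, the focusing step, and finish while still holding it there; never push it all the way, as that takes the picture. Leave the other fruit, the bottle and the cup alone, and the crock where it stands.

Things in the scene. Friction and masses are not known exactly. Their poses are not given: they have to be found in the camera images.
- clementine_center (a point): Centre of the clementine: an orange ball 56 mm in diameter with a small green stem spot, about 90 g, loose. At the start it sits on one of three identical cork rings (48 mm outside diameter, tops 25 mm above the table) on the fruit board, its centre about 46 mm above the table.
- lime_center (a point): Centre of the lime: a green ball 52 mm in diameter on another cork ring. Not to be moved.
- tomato_center (a point): Centre of the tomato: a red ball 60 mm in diameter on another cork ring. Not to be moved.
- board: Fixed dark wooden fruit board, 290 x 85 x 15 mm, carrying the three cork rings in a row along its x axis, 95 mm apart, the middle one at its centre. Origin: centre of its underside, on the table; z up. Which fruit sits on which ring changes.
- crock_floor (a point): Centre of the inner floor of the white stoneware crock, 8 mm above the table; z up. The crock is a round open pot, 160 mm outside and 150 mm inside diameter, its rim 82 mm above the inner floor (90 mm above the table). Loose but heavy (about 1.6 kg). With the clementine on the bottom, the fruit's centre is 28 mm above this point. The floor is flat, so the fruit may roll a little.
- release: Fixed grey base of the pedal switch, 210 x 100 x 30 mm. Origin: centre of its underside. Its x axis points from the pedal's free end to its hinge, whose line runs along y, 75 mm along +x from the origin, 52 mm above the table. A painted strip (not solid) stands beside the pad's free end, on the -y side: half pressed, the pad's top there is level with its yellow band, 71 to 84 mm above the table.
- pedal_pad (a point): Middle of the top face of the pedal's red pad, the place to press from above, 120 mm from the hinge line (towards -x of the base); moves with the pedal, its z axis square to the pad. The pad is 50 mm (along the pedal) x 60 mm. At rest the pedal slopes up away from the hinge by 0.24 rad and this point is about 88 mm above the table; half pressed, about 74 mm; all the way, level, 60 mm.
- pedal (a joint): Angle of the sprung pedal in rad: 0 at rest (up), 0.12 half-way (focusing step), 0.24 all the way down on its stop (takes the picture). It springs back when let go. Pressing on the middle of the pad takes about 5 N to start it moving, about 8 N at half-way and 12 N all the way; there is no click or stop at half-way.
- bottle_mid (a point): Middle of a green glass bottle, 62 mm in diameter and 190 mm tall, standing loose behind the crock, as seen by the robot. Not to be moved.
- cup_mid (a point): Middle of a blue cup, 76 mm rim diameter and 90 mm tall, standing loose behind the crock, as seen by the robot. Not to be moved.
Mind the look-alikes: they are no part of the job. Several things look just like the part that bears crock_floor: the one meant starts farthest from the robot's base.

How it is judged:
By the outcome, as a careful person would: the job done as asked, in the order asked, and still so for the second after the job is handed in, while the arm keeps its last pose, push and grip.
It also fails if it takes over 51 s, if anything falls off the work surface, if the arm or the gripper's body presses on something with over 40 N, if the wrist force passes 120 N, or if a joint passes its speed limit or range.

## Working session

There is one attempt and no reset: what is moved stays moved. The work goes in short steps, Python scripts to look and compute and a tool call to move; the robot and the scene stay as the last step left them, time stands still between calls to the robot, and variables do not carry over. Pictures are saved under pics/ and viewed, at most 10 in all, crops included, and the job is handed in when it is done.

Besides the shell and the picture viewer there is one more tool, called after "Emit:" as name([rows], argument=value, ...), one row to a line, values as JSON. send_rows: Moves the arm, as the interface text tells. Shift numbers are shares of 8 cm and turn numbers shares of 90 degrees, none past 1 either way. Its arguments: {"type":"object","properties":{"commands":{"type":"array"},"newtons":{"type":"number"}},"required":["commands"]}

```bash
mkdir -p pics; cat > h.py <<'E'
import numpy as np, cv2
from station import manip
from scipy.spatial.transform import Rotation as R
def K(c):
    f=210/np.tan(np.radians(c["fovy"])/2); return np.array([[f,0,c["cx"]],[0,f,c["cy"]],[0,0,1.]]),np.array(c["dist_coeffs"],float)
def cfw(name,st=None):
    c=manip.calibration(name)
    if name!="wrist": return np.array(c["camera_from_world"]),c
    st=st or manip.read_state(); T=np.eye(4); q=st["eef_rot"]; T[:3,:3]=R.from_quat([q[1],q[2],q[3],q[0]]).as_matrix(); T[:3,3]=st["tcp_pos"]
    return np.linalg.inv(T@np.array(c["T_tool_cam"])),c
def ray(name,px,st=None):
    M,c=cfw(name,st); k,d=K(c)
    u=cv2.undistortPoints(np.array([[px]],float),k,d)[0,0]
    Rm=M[:3,:3]; return -Rm.T@M[:3,3], Rm.T@np.array([u[0],-u[1],-1.])
def atz(name,px,z,st=None):
    o,d=ray(name,px,st); return o+d*(z-o[2])/d[2]
def proj(name,P,st=None):
    M,c=cfw(name,st); k,d=K(c); p=(M[:3,:3]@np.array(P,float).T).T+M[:3,3]
    return cv2.projectPoints(p*[1,-1,-1],np.zeros(3),np.zeros(3),k,d)[0][:,0]
E
python3 - <<'E'
from h import *
np.set_printoptions(precision=3,suppress=True)
s=manip.read_state(); print(s)
Z=dict(clementine_center=.046,lime_center=.046,tomato_center=.046,board=.015,crock_floor=.008,release=.03,pedal_pad=.088,bottle_mid=.095,cup_mid=.045)
ims=[]
for n in("scene","top"):
    im=manip.read_camera(n); cv2.imwrite(f"pics/{n}0.png",im)
    M,c=cfw(n); print(n,"cam pos",-M[:3,:3].T@M[:3,3],c["fovy"])
    for l,z in Z.items():
        for r in manip.recognise(n,l)[:4]:
            p=np.array(r["location"])*[560,420]; print(l,round(r["conf"],2),p,atz(n,p,z))
print(manip.calibration("wrist")["T_tool_cam"])
E
```

```text
{'clock': 0.0, 'joint_positions': array([ 1.06 ,  0.334,  0.04 ,  1.466, -0.013,  1.343, -0.058]), 'qvel': array([ 0.   , -0.001, -0.   , -0.001, -0.001,  0.   ,  0.001]), 'tau': array([ -0.001, -65.636,   1.335, -40.38 ,  -0.06 ,   0.045,   0.   ]), 'tcp_pos': array([ 0.26 , -0.595,  0.239]), 'eef_rot': array([-0.001,  0.979,  0.204, -0.   ]), 'contact_force': array([ 0.834, -0.   ,  0.495]), 'moment': array([ 0.038,  0.024, -0.06 ]), 'grasp_force': 0.0, 'gripper_width': 0.08717868795864077}
scene cam pos [1.264 0.134 1.207] 47.739389086925044
clementine_center 0.66 [364.672 188.202] [0.402 0.272 0.046]
lime_center 0.67 [370.384 248.304] [0.608 0.293 0.046]
lime_center 0.53 [366.912 219.114] [0.513 0.281 0.046]
lime_center 0.51 [175.    222.096] [ 0.585 -0.271  0.046]
lime_center 0.34 [170.016 209.58 ] [ 0.545 -0.296  0.046]
tomato_center 0.89 [371.    247.296] [0.605 0.294 0.046]
board 0.55 [364.28  231.798] [0.537 0.278 0.015]
crock_floor 0.93 [211.4   143.304] [ 0.245 -0.238  0.008]
crock_floor 0.74 [273.672 211.008] [0.491 0.005 0.008]
crock_floor 0.68 [395.192 148.386] [0.198 0
[... 462 characters left out ...]
 118.482] [0.78  0.104 0.046]
tomato_center 0.94 [181.776 182.7  ] [0.612 0.298 0.046]
tomato_center 0.29 [188.496 222.39 ] [0.508 0.28  0.046]
board 0.56 [195.496 230.58 ] [0.489 0.269 0.015]
crock_floor 0.96 [292.32  209.706] [0.538 0.012 0.008]
crock_floor 0.89 [152.6  331.38] [0.232 0.383 0.008]
crock_floor 0.63 [395.024 303.702] [ 0.285 -0.244  0.008]
release 0.71 [405.608 201.894] [ 0.546 -0.283  0.03 ]
pedal_pad 0.94 [409.304 195.72 ] [ 0.552 -0.276  0.088]
bottle_mid 0.72 [256.816 117.81 ] [0.762 0.096 0.095]
cup_mid 0.8 [338.8   124.488] [ 0.756 -0.117  0.045]
[[ 0.     0.961  0.275  0.074]
 [ 1.    -0.     0.     0.001]
 [ 0.     0.275 -0.961 -0.144]
 [ 0.     0.     0.     1.   ]]
```

View pics/top0.png

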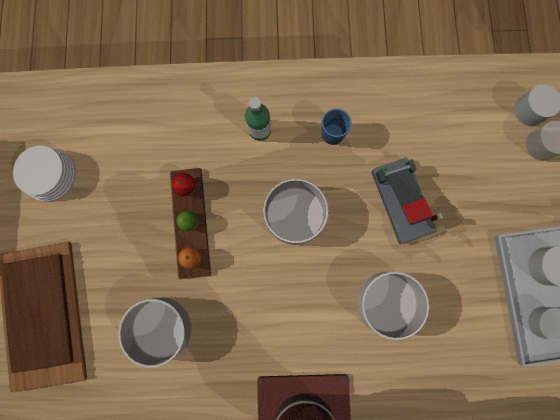

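View pics/scene0.png

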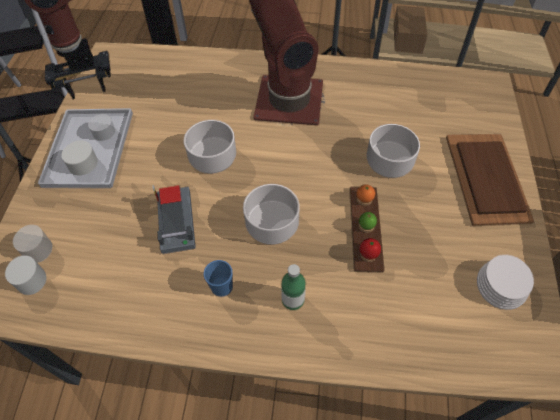

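The top view shows the clementine at about (190,258), the target crock (farthest from the base) at about (295,211) and the red pad at about (420,211). The scene view agrees. Next I refine these by colour.

```bash
python3 - <<'E'
from h import *
np.set_printoptions(precision=3,suppress=True)
def blob(im,lo,hi,roi,smin=150):
    h=cv2.cvtColor(im,cv2.COLOR_BGR2HSV); x0,y0,x1,y1=roi
    m=((h[...,0]>=lo)&(h[...,0]<=hi)|((h[...,0]>=lo+180)))&(h[...,1]>smin)&(h[...,2]>90)
    k=np.zeros(m.shape,bool);k[y0:y1,x0:x1]=1;m=(m&k).astype(np.uint8)
    n,l,s,c=cv2.connectedComponentsWithStats(m); i=1+np.argmax(s[1:,4]); return c[i],s[i],(l==i)
def tri(a,b):
    A=np.zeros((3,3));v=np.zeros(3)
    for n,p in(("top",a),("scene",b)):
        o,d=ray(n,p);d/=np.linalg.norm(d);P=np.eye(3)-np.outer(d,d);A+=P;v+=P@o
    return np.linalg.solve(A,v)
t=cv2.imread("pics/top0.png");s=cv2.imread("pics/scene0.png")
for nm,lo,hi,ra,rb,z in(("clem",6,16,(172,240,210,275),(350,175,380,210),.046),("tomato",-6,4,(165,170,202,200),(350,230,390,265),.046),("pad",-6,4,(395,190,440,230),(150,180,190,210),.088)):
    a,sa,la=blob(t,lo,hi,ra);b,sb,lb=blob(s,lo,hi,rb)
    ca=np.array([sa[0]+(sa[2]-1)/2,sa[1]+(sa[3]-1)/2]);
    print(nm,a,ca,sa,b,sb,"tri",tri(a,b),"z-top",atz("top",a,z),"z-scene",atz("scene",b,z))
    if nm=="pad":
        pts=np.argwhere(la)[:,::-1].astype(np.float32);bx=cv2.boxPoints(cv2.minAreaRect(pts))
        print(np.array([atz("top",p,.088) for p in bx]))
# crock rim fit in top: project circles of outer radius .08 at z=.09, score gradient
from scipy.optimize import minimize
th=np.linspace(0,2*np.pi,120)
for n,im,im0 in(("top",t,0),("scene",s,0)):
    g=cv2.GaussianBlur(cv2.cvtColor(im,cv2.COLOR_BGR2GRAY),(0,0),1).astype(np.float32)
    def sc(p):
        v=0
        for r,sg in((.0775,1),(.084,-.5),(.0715,-.5)):
            q=proj(n,np.c_[p[0]+r*np.cos(th),p[1]+r*np.sin(th),0*th+.09]).astype(np.float32)
            v+=sg*cv2.remap(g,q[:,0],q[:,1],cv2.INTER_LINEAR).mean()
        return v
    best=max(((sc((x,y)),x,y) for x in np.arange(.45,.58,.003) for y in np.arange(-.05,.05,.003)));print(n,"crock",best)
c=[cv2.resize(t[150:260,365:465],None,fx=5,fy=5)];cv2.imwrite("pics/ped.png",c[0])
E
```

```text
clem [188.15  257.356] [188.5 257.5] [178 247  22  22 340] [365.954 193.368] [357 185  19  18 261] tri [0.419 0.279 0.044] z-top [0.419 0.281 0.046] z-scene [0.421 0.276 0.046]
tomato [180.196 183.291] [181.5 183.5] [172 174  20  20 265] [371.442 247.917] [362 238  19  21 278] tri [0.61  0.297 0.053] z-top [0.611 0.302 0.046] z-scene [0.606 0.296 0.046]
pad [416.96  210.481] [417.5 210.5] [402 198  32  26 476] [169.591 194.436] [159 186  22  18 303] tri [ 0.515 -0.296  0.082] z-top [ 0.514 -0.292  0.088] z-scene [ 0.519 -0.295  0.088]
[[ 0.528 -0.255  0.088]
 [ 0.548 -0.318  0.088]
 [ 0.502 -0.33   0.088]
 [ 0.482 -0.268  0.088]]Traceback (most recent call last):
  File "<stdin>", line 32, in <module>
  File "<stdin>", line 32, in <genexpr>
  File "<stdin>", line 29, in sc
  File "h.py", line 18, in proj
    M,c=cfw(name,st); k,d=K(c); p=(M[:3,:3]@np.array(P,float).T).T+M[:3,3]
        ~~~^^^^^^^^^
  File "h.py", line 7, in cfw
    c=manip.calibration(name)
ValueError: time passes only in moves, steps and waits
```

```bash
cat > c.py <<'E'
import h,functools
_c={}
_o=h.manip.calibration
E
sed -i 's/^def cfw/import functools\ncal=functools.lru_cache(None)(lambda n: manip.calibration(n))\ndef cfw/; s/c=manip.calibration(name)/c=cal(name)/' h.py; rm c.py
cat >> h.py <<'E'
def share(target,st=None):
    st=st or manip.read_state(); q=st["eef_rot"]
    return R.from_quat([q[1],q[2],q[3],q[0]]).inv().apply(np.array(target)-st["tcp_pos"])/.08
E
python3 - <<'E'
from h import *
np.set_printoptions(precision=3,suppress=True)
t=cv2.imread("pics/top0.png");s=cv2.imread("pics/scene0.png")
th=np.linspace(0,2*np.pi,90)
for n,im in(("top",t),("scene",s)):
    g=cv2.GaussianBlur(cv2.cvtColor(im,cv2.COLOR_BGR2GRAY),(0,0),1).astype(np.float32)
    def sc(p):
        v=0
        for r,sg in((.0775,1),(.084,-.5),(.0715,-.5)):
            q=proj(n,np.c_[p[0]+r*np.cos(th),p[1]+r*np.sin(th),0*th+.09]).astype(np.float32)
            v+=sg*cv2.remap(g,q[:,0],q[:,1],cv2.INTER_LINEAR).mean()
        return v
    print(n,"crock",max(((sc((x,y)),x,y) for x in np.arange(.45,.58,.003) for y in np.arange(-.05,.05,.003))))
st=manip.read_state();p=st["tcp_pos"]
for a,b in((p,[.5,-.1,.24]),([.5,-.1,.24],[.42,.279,.24])):
    print(share(np.array(b)-a+p,st))
E
```

```text
top crock (np.float32(26.117401), np.float64(0.5250000000000001), np.float64(0.007000000000000048))
scene crock (np.float32(15.49791), np.float64(0.528), np.float64(0.004000000000000045))
[ 5.227 -4.478 -0.006]
[ 0.979 -4.742  0.   ]
```

Emit:
send_rows([
  [[0.5,-0.45,0],[0,0,0],1],
  [[1,-0.9,0],[0,0,0],1],
  [[1,-0.9,0],[0,0,0],1],
], newtons=8)

```text
clock: 1.3
tcp_pos: [0.3087, -0.4925, 0.2399]
eef_rot: [-0.001, 0.978, 0.208, 0.001]
contact_force: [-0.3, 0.4, -0.5]
gripper_width: 0.0867
grasp_force: 0.0
```

Emit:
send_rows([
  [[0.5,-0.45,0],[0,0,0],1],
  [[1,-0.9,0],[0,0,0],1],
  [[1,-0.9,0],[0,0,0],1],
])

```text
clock: 1.6
tcp_pos: [0.3526, -0.3944, 0.24]
eef_rot: [-0.0, 0.978, 0.208, 0.001]
contact_force: [1.0, -0.1, -0.4]
gripper_width: 0.0871
grasp_force: 0.0
```

Emit:
send_rows([
  [[0.5,-0.45,0],[0,0,0],1],
  [[1,-0.9,0],[0,0,0],1],
  [[1,-0.9,0],[0,0,0],1],
])

```text
clock: 1.9
tcp_pos: [0.3965, -0.2965, 0.24]
eef_rot: [-0.0, 0.978, 0.208, 0.001]
contact_force: [0.6, -0.0, 0.1]
gripper_width: 0.0867
grasp_force: 0.0
```

Emit:
send_rows([
  [[0.5,-0.45,0],[0,0,0],1],
  [[1,-0.9,0],[0,0,0],1],
  [[1,-0.9,0],[0,0,0],1],
])

```text
clock: 2.2
tcp_pos: [0.4405, -0.1984, 0.2401]
eef_rot: [-0.0, 0.978, 0.208, 0.001]
contact_force: [-0.5, -0.2, 0.1]
gripper_width: 0.0874
grasp_force: 0.0
```

Emit:
send_rows([
  [[0.5,-0.45,0],[0,0,0],1],
  [[1,-0.9,0],[0,0,0],1],
  [[1,-0.9,0],[0,0,0],1],
])

```text
clock: 2.5
tcp_pos: [0.4846, -0.1003, 0.24]
eef_rot: [-0.001, 0.978, 0.208, 0.001]
contact_force: [-0.2, -0.8, 0.6]
gripper_width: 0.0868
grasp_force: 0.0
```

Emit:
send_rows([
  [[0.12,-0.47,0],[0,0,0],1],
  [[0.24,-0.93,0],[0,0,0],1],
])

```text
clock: 2.7
tcp_pos: [0.4705, -0.03, 0.2395]
eef_rot: [-0.0, 0.979, 0.204, -0.0]
contact_force: [0.8, 0.8, 0.8]
gripper_width: 0.0869
grasp_force: 0.0
```

Emit:
send_rows([
  [[0.12,-0.47,0],[0,0,0],1],
  [[0.24,-0.93,0],[0,0,0],1],
])

```text
clock: 2.9
tcp_pos: [0.4581, 0.0464, 0.2398]
eef_rot: [0.0, 0.979, 0.204, 0.0]
contact_force: [1.1, 0.5, -0.9]
gripper_width: 0.087
grasp_force: 0.0
```

Emit:
send_rows([
  [[0.12,-0.47,0],[0,0,0],1],
  [[0.24,-0.93,0],[0,0,0],1],
])

```text
clock: 3.1
tcp_pos: [0.4461, 0.1224, 0.2399]
eef_rot: [0.0, 0.979, 0.204, 0.0]
contact_force: [1.1, 0.0, 0.8]
gripper_width: 0.0871
grasp_force: 0.0
```

Emit:
send_rows([
  [[0.12,-0.47,0],[0,0,0],1],
  [[0.24,-0.93,0],[0,0,0],1],
])

```text
clock: 3.3
tcp_pos: [0.4341, 0.1984, 0.2399]
eef_rot: [0.0, 0.979, 0.204, 0.0]
contact_force: [-0.1, 0.0, 0.2]
gripper_width: 0.0871
grasp_force: 0.0
```

Emit:
send_rows([
  [[0.12,-0.47,0],[0,0,0],1],
  [[0.24,-0.93,0],[0,0,0],1],
  [[0.24,-0.93,0],[0,0,0],1],
  [[0.24,-0.93,0],[0,0,0],1],
  [[0.24,-0.93,0],[0,0,0],1],
])

```text
clock: 3.8
tcp_pos: [0.4226, 0.2722, 0.2394]
eef_rot: [0.0, 0.979, 0.204, -0.0]
contact_force: [0.5, -1.0, -0.5]
gripper_width: 0.0872
grasp_force: 0.0
```

```bash
python3 - <<'E'
from h import *
np.set_printoptions(precision=3,suppress=True)
st=manip.read_state(); im=manip.read_camera("wrist"); cv2.imwrite("pics/w1.png",im)
h=cv2.cvtColor(im,cv2.COLOR_BGR2HSV)
m=((h[...,0]>=5)&(h[...,0]<=17)&(h[...,1]>170)&(h[...,2]>110)).astype(np.uint8)
n,l,s,c=cv2.connectedComponentsWithStats(m)
for i in np.argsort(-s[1:,4])[:2]+1: print(s[i],c[i],atz("wrist",c[i],.046,st))
for r in manip.recognise("wrist","clementine_center")[:2]:
    p=np.array(r["location"])*[560,420];print(r["conf"],p,atz("wrist",p,.046,st))
print(st["clock"],st["tcp_pos"],share([.42,.279,.055],st))
E
```

```text
[ 241  162   52   54 2036] [265.888 188.645] [0.418 0.278 0.046]
0.67 [271.376 190.512] [0.419 0.272 0.046]
3.8 [0.423 0.272 0.239] [ 0.006 -0.092  2.305]
```

View pics/w1.png

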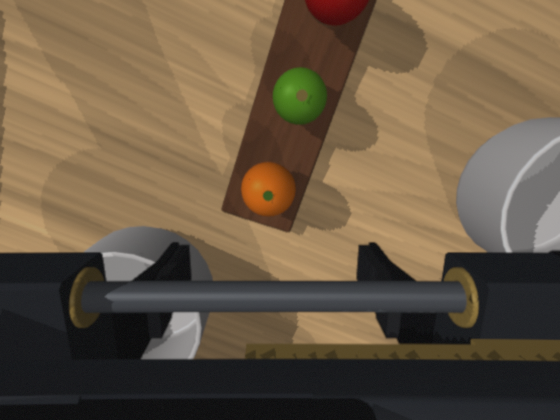

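The wrist view shows the clementine at (266,189), giving (0.418, 0.278). That agrees with the earlier estimate, so I descend.

Emit:
send_rows([
  [[-0.02,-0.09,0.4],[0,0,0],1],
  [[-0.02,-0.09,0.8],[0,0,0],1],
  [[-0.02,-0.09,1],[0,0,0],1],
])

```text
clock: 4.2
tcp_pos: [0.417, 0.2779, 0.1573]
eef_rot: [0.001, 0.979, 0.204, -0.001]
contact_force: [-0.5, 0.3, 0.7]
gripper_width: 0.087
grasp_force: 0.0
```

Emit:
send_rows([
  [[0,0,0.3],[0,0,0],1],
  [[0,0,0.6],[0,0,0],1],
  [[0,0,0.8],[0,0,0],1],
  [[0,0,0.8],[0,0,0],1],
])

```text
clock: 4.6
tcp_pos: [0.4167, 0.2777, 0.0937]
eef_rot: [0.001, 0.979, 0.204, -0.002]
contact_force: [0.2, 0.7, 0.4]
gripper_width: 0.0869
grasp_force: 0.0
```

Emit:
send_rows([
  [[0,0,0.2],[0,0,0],1],
  [[0,0,0.4],[0,0,0],1],
  [[0,0,0.5],[0,0,0],1],
  [[0,0,0.5],[0,0,0],1],
  [[0,0,0.5],[0,0,0],1],
])

```text
clock: 5.1
tcp_pos: [0.4174, 0.2798, 0.0557]
eef_rot: [-0.0, 0.979, 0.205, -0.0]
contact_force: [-0.0, 0.3, 0.5]
gripper_width: 0.0869
grasp_force: 0.0
```

Emit:
send_rows([
  [[0,0,0],[0,0,0],0.2],
  [[0,0,0],[0,0,0],0.2],
  [[0,0,0],[0,0,0],0.1],
  [[0,0,0],[0,0,0],0.1],
  [[0,0,0],[0,0,0],0.1],
  [[0,0,0],[0,0,0],0.1],
], newtons=8)

```text
clock: 5.7
tcp_pos: [0.4187, 0.2775, 0.0558]
eef_rot: [0.002, 0.979, 0.204, 0.0]
contact_force: [2.3, -8.9, 4.5]
gripper_width: 0.055
grasp_force: 8.0
```

Emit:
send_rows([
  [[0,0,0],[0,0,0],-0.5],
  [[0,0,0],[0,0,0],-0.5],
  [[0,0,0],[0,0,0],-0.5],
  [[0,0,0],[0,0,0],-0.5],
  [[0,0,0],[0,0,0],-0.5],
])

```text
clock: 6.2
tcp_pos: [0.4186, 0.2775, 0.0558]
eef_rot: [0.002, 0.979, 0.204, 0.0]
contact_force: [3.1, -8.0, 5.2]
gripper_width: 0.0558
grasp_force: 8.0
```

Emit:
send_rows([
  [[0,0,0],[0,0,0],-0.5],
  [[0,0,-0.1],[0,0,0],-0.5],
  [[0,0,-0.3],[0,0,0],-0.5],
  [[0,0,-0.5],[0,0,0],-0.5],
  [[0,0,-0.8],[0,0,0],-0.5],
  [[0,0,-1],[0,0,0],-0.5],
], newtons=10)

```text
clock: 6.8
tcp_pos: [0.4175, 0.2807, 0.1382]
eef_rot: [-0.001, 0.979, 0.205, 0.001]
contact_force: [0.7, 0.2, -1.0]
gripper_width: 0.0553
grasp_force: 10.0
```

Emit:
send_rows([
  [[0,0,-0.3],[0,0,0],-0.5],
  [[0,0,-0.6],[0,0,0],-0.5],
  [[0,0,-0.9],[0,0,0],-0.5],
  [[0,0,-1],[0,0,0],-0.5],
  [[0,0,-1],[0,0,0],-0.5],
])

```text
clock: 7.3
tcp_pos: [0.4177, 0.2804, 0.217]
eef_rot: [-0.0, 0.979, 0.205, 0.001]
contact_force: [0.3, -0.3, -0.9]
gripper_width: 0.0556
grasp_force: 10.0
```

```bash
python3 - <<'E'
from h import *
np.set_printoptions(precision=3,suppress=True)
st=manip.read_state(); im=manip.read_camera("wrist"); cv2.imwrite("pics/w2.png",im)
h=cv2.cvtColor(im,cv2.COLOR_BGR2HSV)
m=((h[...,0]>=5)&(h[...,0]<=17)&(h[...,1]>170)&(h[...,2]>80)).astype(np.uint8)
n,l,s,c=cv2.connectedComponentsWithStats(m)
i=1+np.argmax(s[1:,4]);print(s[i],c[i])
print(st["clock"],st["tcp_pos"],st["contact_force"],st["gripper_width"],share([.526,.006,.215],st))
E
```

```text
[ 218  211  112   70 6400] [273.217 249.918]
7.3 [0.418 0.28  0.217] [ 0.286 -0.267 -0.863] 0.05563759893536123 [-0.134  3.684  0.025]
```

View pics/w2.png

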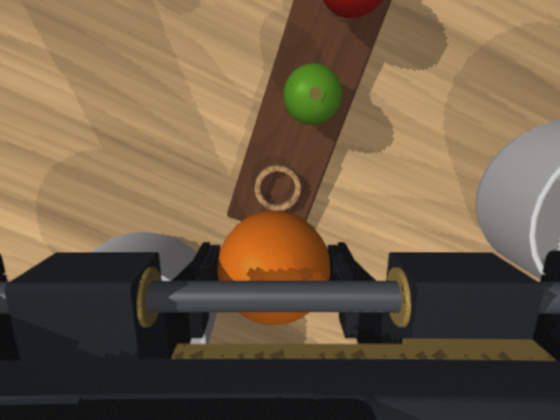

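The picture shows the clementine held between the fingers at about (274,268), its ring empty at (278,188). Next I carry it over the crock.

Emit:
send_rows([
  [[-0.01,0.25,0],[0,0,0],-0.5],
  [[-0.02,0.6,0],[0,0,0],-0.5],
  [[-0.03,0.92,0],[0,0,0],-0.5],
])

```text
clock: 7.65
tcp_pos: [0.4441, 0.2101, 0.2141]
eef_rot: [0.0, 0.979, 0.205, -0.001]
contact_force: [0.0, -0.2, -1.9]
gripper_width: 0.0557
grasp_force: 10.0
```

Emit:
send_rows([
  [[-0.01,0.35,0],[0,0,0],-0.5],
  [[-0.02,0.7,0],[0,0,0],-0.5],
  [[-0.03,0.92,0],[0,0,0],-0.5],
])

```text
clock: 7.95
tcp_pos: [0.4718, 0.1404, 0.214]
eef_rot: [0.0, 0.979, 0.204, -0.001]
contact_force: [0.4, 0.3, -1.0]
gripper_width: 0.0552
grasp_force: 10.0
```

Emit:
send_rows([
  [[-0.01,0.35,0],[0,0,0],-0.5],
  [[-0.02,0.7,0],[0,0,0],-0.5],
  [[-0.03,0.92,0],[0,0,0],-0.5],
])

```text
clock: 8.25
tcp_pos: [0.4989, 0.0721, 0.2139]
eef_rot: [-0.0, 0.979, 0.204, -0.001]
contact_force: [-0.4, -0.0, -2.4]
gripper_width: 0.0552
grasp_force: 10.0
```

Emit:
send_rows([
  [[-0.01,0.35,0],[0,0,0],-0.5],
  [[-0.02,0.7,0],[0,0,0],-0.5],
  [[-0.04,0.92,0],[0,0,0],-0.5],
  [[-0.04,0.92,0],[0,0,0],-0.5],
  [[-0.04,0.92,0],[0,0,0],-0.5],
])

```text
clock: 8.75
tcp_pos: [0.5251, 0.0063, 0.2148]
eef_rot: [-0.001, 0.979, 0.204, -0.001]
contact_force: [0.3, 1.4, -0.6]
gripper_width: 0.0553
grasp_force: 10.0
```

```bash
python3 - <<'E'
from h import *
np.set_printoptions(precision=3,suppress=True)
st=manip.read_state(); im=manip.read_camera("wrist"); cv2.imwrite("pics/w3.png",im)
th=np.linspace(0,2*np.pi,60)
for x,y in ((.526,.006),):
    q=proj("wrist",np.c_[x+.0775*np.cos(th),y+.0775*np.sin(th),0*th+.09],st)
    for p in q: cv2.circle(im,tuple(int(v) for v in p),1,(0,0,255),-1)
cv2.imwrite("pics/w3.png",im)
print(st["clock"],st["tcp_pos"],share([.526,.006,.045],st))
E
```

```text
8.75 [0.525 0.006 0.215] [0.011 0.011 2.122]
```

View pics/w3.png

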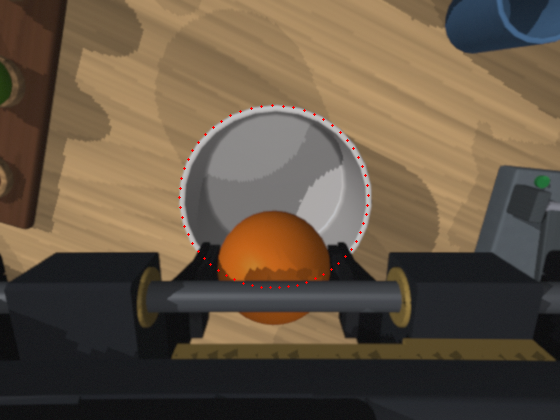

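The clementine is centred and the projected rim lies on the real rim. Lowering.

Emit:
send_rows([
  [[0,0,0.2],[0,0,0],-0.5],
  [[0,0,0.5],[0,0,0],-0.5],
  [[0,0,0.8],[0,0,0],-0.5],
  [[0,0,1],[0,0,0],-0.5],
])

```text
clock: 9.2
tcp_pos: [0.5246, 0.0072, 0.134]
eef_rot: [-0.0, 0.979, 0.205, -0.001]
contact_force: [-0.8, -0.2, -0.6]
gripper_width: 0.0553
grasp_force: 10.0
```

Emit:
send_rows([
  [[0,0,0.2],[0,0,0],-0.5],
  [[0,0,0.4],[0,0,0],-0.5],
  [[0,0,0.6],[0,0,0],-0.5],
  [[0,0,0.75],[0,0,0],-0.5],
  [[0,0,0.85],[0,0,0],-0.5],
  [[0,0,0.92],[0,0,0],-0.5],
  [[0,0,0.92],[0,0,0],-0.5],
  [[0,0,0.92],[0,0,0],-0.5],
])

```text
clock: 10.0
tcp_pos: [0.526, 0.0058, 0.0624]
eef_rot: [0.0, 0.979, 0.204, 0.0]
contact_force: [0.3, -0.3, -0.7]
gripper_width: 0.0551
grasp_force: 10.0
```

Emit:
send_rows([
  [[0,0,0.03],[0,0,0],-0.5],
  [[0,0,0.06],[0,0,0],-0.5],
  [[0,0,0.09],[0,0,0],-0.5],
  [[0,0,0.12],[0,0,0],-0.5],
  [[0,0,0.12],[0,0,0],-0.5],
  [[0,0,0.12],[0,0,0],-0.5],
])

```text
clock: 10.6
tcp_pos: [0.5256, 0.0057, 0.0523]
eef_rot: [-0.0, 0.979, 0.204, -0.0]
contact_force: [-0.1, -0.6, -0.8]
gripper_width: 0.0552
grasp_force: 10.0
```

1–1.5 mm steps now, watching the force.

Emit:
send_rows([
  [[0,0,0.015],[0,0,0],-0.5],
  [[0,0,0.025],[0,0,0],-0.5],
  [[0,0,0.04],[0,0,0],-0.5],
  [[0,0,0.04],[0,0,0],-0.5],
  [[0,0,0.04],[0,0,0],-0.5],
])

```text
clock: 11.1
tcp_pos: [0.5256, 0.0057, 0.0491]
eef_rot: [-0.0, 0.979, 0.204, -0.0]
contact_force: [-0.5, 0.5, -0.9]
gripper_width: 0.0556
grasp_force: 10.0
```

```bash
python3 -c "
from h import *
s=manip.read_state();print(s['tcp_pos'],s['contact_force'])"
```

```text
[0.52564911 0.00573601 0.04913056] [-0.52397162  0.51540485 -0.88431279]
```

Emit:
send_rows([
  [[0,0,0.01],[0,0,0],-0.5],
  [[0,0,0.02],[0,0,0],-0.5],
  [[0,0,0.02],[0,0,0],-0.5],
  [[0,0,0.02],[0,0,0],-0.5],
  [[0,0,0.02],[0,0,0],-0.5],
])

```text
clock: 11.6
tcp_pos: [0.5257, 0.0057, 0.0476]
eef_rot: [-0.0, 0.979, 0.204, 0.0]
contact_force: [0.4, -0.5, -0.4]
gripper_width: 0.0554
grasp_force: 10.0
```

Emit:
send_rows([
  [[0,0,0.01],[0,0,0],-0.5],
  [[0,0,0.01],[0,0,0],-0.5],
  [[0,0,0.01],[0,0,0],-0.5],
  [[0,0,0.01],[0,0,0],-0.5],
])

```text
clock: 12.0
tcp_pos: [0.5257, 0.0057, 0.0468]
eef_rot: [-0.0, 0.979, 0.204, -0.0]
contact_force: [0.3, -0.0, -1.9]
gripper_width: 0.0552
grasp_force: 10.0
```

Emit:
send_rows([
  [[0,0,0.01],[0,0,0],-0.5],
  [[0,0,0.01],[0,0,0],-0.5],
  [[0,0,0.01],[0,0,0],-0.5],
  [[0,0,0.01],[0,0,0],-0.5],
])

```text
clock: 12.4
tcp_pos: [0.5257, 0.0057, 0.046]
eef_rot: [-0.0, 0.979, 0.204, -0.0]
contact_force: [-0.5, 0.2, -1.5]
gripper_width: 0.0553
grasp_force: 10.0
```

Emit:
send_rows([
  [[0,0,0.01],[0,0,0],-0.5],
  [[0,0,0.01],[0,0,0],-0.5],
  [[0,0,0.01],[0,0,0],-0.5],
  [[0,0,0.01],[0,0,0],-0.5],
])

```text
clock: 12.8
tcp_pos: [0.526, 0.0058, 0.0455]
eef_rot: [0.0, 0.979, 0.204, 0.0]
contact_force: [-1.2, 0.6, 5.3]
gripper_width: 0.0551
grasp_force: 10.0
```

Touching the floor at about 6 N. I ease up slightly, open gently and retreat.

Emit:
send_rows([
  [[0,0,-0.006],[0,0,0],-0.5],
  [[0,0,-0.006],[0,0,0],-0.5],
  [[0,0,-0.006],[0,0,0],0.35],
  [[0,0,-0.006],[0,0,0],0.4],
  [[0,0,-0.006],[0,0,0],0.5],
  [[0,0,-0.006],[0,0,0],0.6],
  [[0,0,-0.006],[0,0,0],0.65],
  [[0,0,-0.006],[0,0,0],0.65],
])

```text
clock: 13.6
tcp_pos: [0.5256, 0.0057, 0.0456]
eef_rot: [-0.0, 0.979, 0.204, -0.0]
contact_force: [-0.3, 0.6, 0.4]
gripper_width: 0.0711
grasp_force: 0.0
```

Emit:
send_rows([
  [[0,0,0],[0,0,0],0.65],
  [[0,0,-0.1],[0,0,0],0.65],
  [[0,0,-0.3],[0,0,0],0.65],
  [[0,0,-0.5],[0,0,0],0.65],
  [[0,0,-0.8],[0,0,0],0.65],
  [[0,0,-1],[0,0,0],0.65],
])

```text
clock: 14.2
tcp_pos: [0.5262, 0.0059, 0.1277]
eef_rot: [0.0, 0.979, 0.205, 0.001]
contact_force: [-0.3, -0.2, -0.3]
gripper_width: 0.0715
grasp_force: 0.0
```

Emit:
send_rows([
  [[0,0,-0.4],[0,0,0],0.65],
  [[0,0,-0.8],[0,0,0],-0.2],
  [[0,0,-1],[0,0,0],-1],
  [[0,0,-1],[0,0,0],-1],
  [[0,0,-1],[0,0,0],-1],
])

```text
clock: 14.7
tcp_pos: [0.5256, 0.0057, 0.2057]
eef_rot: [0.0, 0.979, 0.204, 0.0]
contact_force: [0.1, -0.3, 0.7]
gripper_width: 0.0477
grasp_force: 0.0
```

```bash
python3 - <<'E'
from h import *
np.set_printoptions(precision=3,suppress=True)
st=manip.read_state(); im=manip.read_camera("wrist"); cv2.imwrite("pics/w4.png",im)
h=cv2.cvtColor(im,cv2.COLOR_BGR2HSV)
m=((h[...,0]>=5)&(h[...,0]<=17)&(h[...,1]>170)&(h[...,2]>80)).astype(np.uint8)
n,l,s,c=cv2.connectedComponentsWithStats(m);i=1+np.argmax(s[1:,4]);print(s[i],atz("wrist",c[i],.036,st))
print(st["clock"],st["tcp_pos"],st["contact_force"],share([.515,-.294,.2],st))
E
```

```text
[ 246  165   56   56 2364] [0.526 0.005 0.036]
14.7 [0.526 0.006 0.206] [ 0.144 -0.314  0.658] [-1.621  3.38   0.072]
```

View pics/w4.png

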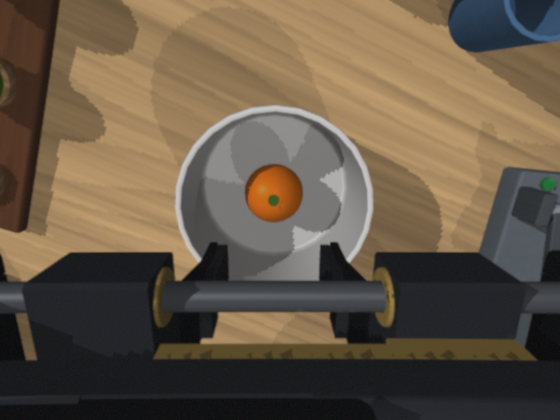

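The clementine rests at the centre of the crock, at (274,193). Now the pedal.

Emit:
send_rows([
  [[-0.2,0.42,0],[0,0,0],-1],
  [[-0.4,0.85,0],[0,0,0],-1],
], newtons=20)

```text
clock: 14.95
tcp_pos: [0.5229, -0.0692, 0.2045]
eef_rot: [-0.0, 0.979, 0.206, -0.001]
contact_force: [1.5, -0.9, -0.4]
gripper_width: 0.0276
grasp_force: 0.0
```

Emit:
send_rows([
  [[-0.2,0.42,0],[0,0,0],-1],
  [[-0.4,0.85,0],[0,0,0],-1],
])

```text
clock: 15.15
tcp_pos: [0.5205, -0.1457, 0.2043]
eef_rot: [-0.001, 0.979, 0.205, -0.001]
contact_force: [0.4, 0.2, 0.3]
gripper_width: 0.0119
grasp_force: 0.0
```

Emit:
send_rows([
  [[-0.2,0.42,0],[0,0,0],-1],
  [[-0.4,0.85,0],[0,0,0],-1],
])

```text
clock: 15.35
tcp_pos: [0.5184, -0.2209, 0.2042]
eef_rot: [-0.001, 0.979, 0.205, -0.001]
contact_force: [1.4, -0.5, 1.7]
gripper_width: 0.002
grasp_force: 0.0
```

Emit:
send_rows([
  [[-0.2,0.42,0],[0,0,0],-1],
  [[-0.42,0.84,0],[0,0,0],-1],
  [[-0.42,0.84,0],[0,0,0],-1],
  [[-0.42,0.84,0],[0,0,0],-1],
  [[-0.42,0.84,0],[0,0,0],-1],
])

```text
clock: 15.85
tcp_pos: [0.5155, -0.2933, 0.2047]
eef_rot: [-0.001, 0.979, 0.205, -0.0]
contact_force: [-0.8, 1.2, -0.9]
gripper_width: 0.0001
grasp_force: 0.0
```

```bash
python3 - <<'E'
from h import *
np.set_printoptions(precision=3,suppress=True)
st=manip.read_state(); im=manip.read_camera("wrist")
h=cv2.cvtColor(im,cv2.COLOR_BGR2HSV)
m=(((h[...,0]<=4)|(h[...,0]>174))&(h[...,1]>150)&(h[...,2]>90)).astype(np.uint8)
n,l,s,c=cv2.connectedComponentsWithStats(m);i=1+np.argmax(s[1:,4]);print(s[i],c[i],atz("wrist",c[i],.088,st))
b=cv2.boxPoints(cv2.minAreaRect(np.argwhere(l==i)[:,::-1].astype(np.float32)))
print(np.array([atz("wrist",p,.088,st) for p in b]))
cv2.imwrite("pics/w5.png",im)
print(st["clock"],st["tcp_pos"],st["gripper_width"],share([.515,-.294,.125],st))
E
```

```text
[ 235  174   80   68 4512] [274.404 207.332] [ 0.516 -0.294  0.088]
[[ 0.482 -0.274  0.088]
 [ 0.531 -0.259  0.088]
 [ 0.549 -0.314  0.088]
 [ 0.5   -0.331  0.088]]
15.85 [ 0.515 -0.293  0.205] 7.713118733883675e-05 [-0.009  0.008  0.997]
```

View pics/w5.png

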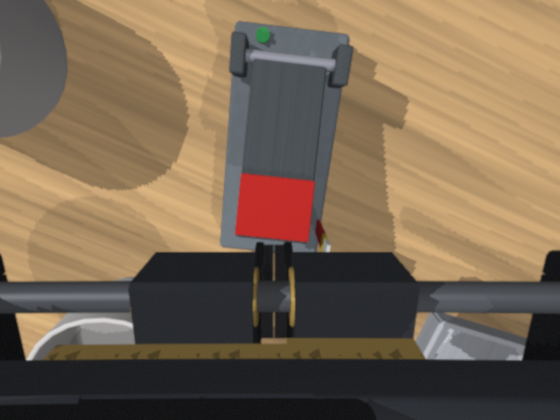

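Red pad centre is at (274,207), world (0.516, -0.294), directly below the tool. Descend to just above it, then press gently.

Emit:
send_rows([
  [[0,0.01,0.3],[0,0,0],-1],
  [[0,0.01,0.6],[0,0,0],-1],
  [[0,0.01,0.9],[0,0,0],-1],
  [[0,0.01,1],[0,0,0],-1],
  [[0,0.01,1],[0,0,0],-1],
])

```text
clock: 16.4
tcp_pos: [0.5154, -0.2942, 0.1247]
eef_rot: [-0.001, 0.979, 0.205, -0.001]
contact_force: [-0.9, 0.3, -0.1]
gripper_width: 0.0008
grasp_force: 0.0
```

Emit:
send_rows([
  [[0,0,0.1],[0,0,0],-1],
  [[0,0,0.15],[0,0,0],-1],
  [[0,0,0.2],[0,0,0],-1],
  [[0,0,0.23],[0,0,0],-1],
  [[0,0,0.26],[0,0,0],-1],
  [[0,0,0.26],[0,0,0],-1],
  [[0,0,0.26],[0,0,0],-1],
])

```text
clock: 17.1
tcp_pos: [0.5157, -0.2958, 0.1052]
eef_rot: [0.0, 0.979, 0.204, 0.0]
contact_force: [-2.8, -0.4, 4.6]
gripper_width: 0.0005
grasp_force: 2.0
```

Emit:
send_rows([
  [[0,0,0.04],[0,0,0],-1],
  [[0,0,0.08],[0,0,0],-1],
  [[0,0,0.11],[0,0,0],-1],
  [[0,0,0.13],[0,0,0],-1],
  [[0,0,0.13],[0,0,0],-1],
  [[0,0,0.13],[0,0,0],-1],
])

```text
clock: 17.7
tcp_pos: [0.5154, -0.2961, 0.0949]
eef_rot: [0.0, 0.979, 0.204, -0.0]
contact_force: [-3.1, -1.5, 7.5]
gripper_width: 0.0003
grasp_force: 3.1
```

```bash
python3 - <<'E'
from h import *
np.set_printoptions(precision=3,suppress=True)
F=[];s=manip.read_state()
for k in range(6): im=manip.read_camera(("top","scene")[k%2]); cv2.imwrite(f"pics/p{k%2}.png",im);s=manip.read_state();F.append(s["contact_force"])
print(np.mean(F,0),s["tcp_pos"],s["clock"])
a=cv2.imread("pics/p0.png")[150:260,365:475];b=cv2.imread("pics/p1.png")[160:270,120:230]
cv2.imwrite("pics/ped2.png",cv2.resize(np.hstack([a,b]),None,fx=3.6,fy=3.6,interpolation=cv2.INTER_CUBIC))
E
```

```text
[-4.142 -0.925  7.012] [ 0.515 -0.296  0.095] 18.0
```

View pics/ped2.png

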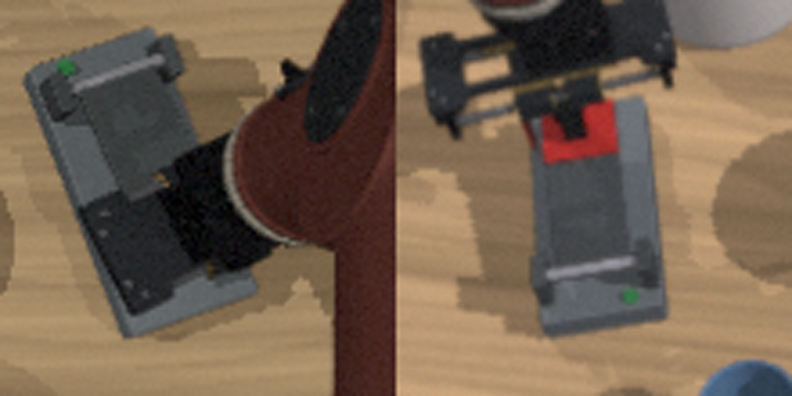

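The crops show the fingertips in the middle of the red pad, with the pedal partly down. Geometry gives about 0.10 rad, so roughly 2.8 mm more is needed.

Emit:
send_rows([
  [[0,0,0.015],[0,0,0],-1],
  [[0,0,0.025],[0,0,0],-1],
  [[0,0,0.035],[0,0,0],-1],
  [[0,0,0.035],[0,0,0],-1],
  [[0,0,0.035],[0,0,0],-1],
])

```text
clock: 18.5
tcp_pos: [0.5152, -0.2962, 0.0921]
eef_rot: [0.0, 0.979, 0.204, -0.0]
contact_force: [-4.4, -0.8, 7.8]
gripper_width: 0.0005
grasp_force: 3.5
```

```bash
python3 - <<'E'
from h import *
np.set_printoptions(precision=4,suppress=True)
F=[];Z=[]
for k in range(10): im=manip.read_camera("scene");s=manip.read_state();F.append(s["contact_force"]);Z.append(s["tcp_pos"])
print(np.mean(F,0),np.mean(Z,0),s["clock"])
# pad far edge rows vs. model: pad corners projected for several pedal angles
C=np.array([.516,-.294]);u=np.array([np.cos(.27),np.sin(.27)]);v=np.array([-u[1],u[0]])
H=C+.12*u*np.cos(.24)-.008*u*np.sin(.24)*0
def pad(j):
    t=.24-j
    return [[*(H-u*(d*np.cos(t))+v*w),.052+.008*np.cos(t)+d*np.sin(t)] for d in(.095,.145) for w in(-.03,.03)]
def mask(im):
    h=cv2.cvtColor(im,cv2.COLOR_BGR2HSV);m=(((h[...,0]<=4)|(h[...,0]>174))&(h[...,1]>150)&(h[...,2]>70));m[:180]=0;m[225:]=0;m[:,:150]=0;m[:,195:]=0;return np.argwhere(m)[:,::-1]
for n,im in(("rest",cv2.imread("pics/scene0.png")),("now",im)):
    p=mask(im);print(n,p.min(0),p.max(0),cv2.boxPoints(cv2.minAreaRect(p.astype(np.float32))).round(1).tolist())
for j in(0,.06,.12,.18,.24): print(j,proj("scene",pad(j)).round(1).tolist())
E
```

```text
[-4.6702 -1.4226  7.6414] [ 0.5152 -0.2962  0.0921] 19.0
rest [156 186] [180 203] [[155.10000610351562, 189.0], [178.3000030517578, 185.39999389648438], [180.60000610351562, 200.3000030517578], [157.39999389648438, 203.89999389648438]]
now [161 188] [180 204] [[159.1999969482422, 191.10000610351562], [179.10000610351562, 187.8000030517578], [181.39999389648438, 201.60000610351562], [161.5, 204.89999389648438]]
0 [[160.5, 202.8], [181.1, 200.1], [159.5, 187.0], [179.8, 184.3]]
0.06 [[160.9, 203.5], [181.4, 200.8], [160.1, 188.1], [180.3, 185.5]]
0.12 [[161.3, 204.3], [181.7, 201.7], [160.7, 189.5], [180.8, 186.9]]
0.18 [[161.7, 205.3], [182.1, 202.6], [161.3, 191.0], [181.4, 188.4]]
0.24 [[162.1, 206.3], [182.4, 203.7], [162.0, 192.6], [181.9, 190.0]]
```

Height (about 0.12 rad), the scene picture (about 0.11) and the force all put the pedal within the half-pressed band, so I hand in.

```bash
python3 -c "
from h import *
print(manip.finish_job())"
```

```text
the job is handed in; nothing more can be done
None
```

The clementine sits at the centre of the farthest crock, lowered gently and let go. The job was handed in at about 19 s with the arm still holding the pedal about half-way down, an estimated 0.09–0.12 rad.

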